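Park the baking-paper carton behind the post

ROBOT

A 6-joint arm with a two-finger parallel gripper is mounted at the origin on a cart in front of the work surface, level with it; the furniture and walls round the work are solid. World frame = base frame: x ahead of the robot, y to its left, z up, the work surface at z = 0. Lengths are in m, angles in rad, forces in N, time in s.
With the tool pointing down it reaches from about 0.25 to 0.775 m from the base axis. Payload 8.9 kg.
Tool frame: the origin (TCP) lies at the very end of the fingers, on their centre line; the grasp point (between the pads) lies 19 mm behind it; z points along the fingers, x is the direction in which the jaws open and shut, and the axes are right-handed (so a half turn about z gives the same grasp; the last joint's range is limited). The gripper opens to 85 mm and grips with 20 to 120 N. Pads are 22 mm wide; open, the fingers measure 114 mm over their backs; the gripper's body (76 mm by 85 mm) begins 54 mm behind the grasp point. The pads swing forward as they close: fully open they stand 13 mm farther back than shut.
Start: joints at [1.206, 0.291, -0.153, 1.127, 0, 1.431], TCP at [0.118, 0.512, 0.231] pointing down, gripper open.
Joint ranges: [-2.52, 2.52], [-0.91, 1.74], [-1.3, 1.37], [-1.96, 2.02], [-1.52, 1.47], [-3.14, 3.14]. Speed limits (rad/s): [2.22, 2.22, 2.79, 3.14, 3.14, 3.14].

INTERFACE

Orientations are given as a rotation vector (axis times angle).
In Python, from workcell import bot, vision, finish_job gives the robot as it stands.
- The arm moves only by the tool step_arm, never from a script. Its argument "steps" is one flat list of numbers, 7 for each row, row after row: the shift along the tool's x, y, z each as a share of 0.3 m, from -1 to 1, then the turn, a rotation vector about the tool's x, y, z each as a share of 90 degrees, from -1 to 1, then the opening, from 0 (shut) to 1 (fully open). A call has 1 to 20 rows; each row is the pose to reach, as a shift and turn from the pose commanded when the call began, along the tool's axes at that moment; what a row does not reach only later rows make up. A row lasts 1/10 s, in which the tool goes at most 50 mm and 8.59 degrees, less where a joint would pass 70% of its speed; a pose out of reach is approached as far as the arm can. A call with a number of a shift or a turn outside -1 to 1 is refused whole. A call with a gripper value outside its range is refused whole. The fingers move at their own pace and stop on an object; "newtons" is the grip in N (left out, the last holds). Time passes only in rows, so rows that repeat a pose let the fingers close. It gives the time, the measured TCP pose, the force and the opening at its end, in the units of the state.
- bot.get_obs(): the state, without advancing time (a new reading comes with each control period).
- vision.read_camera(name): name is "scene" or "top" or "wrist"; returns a dict with "frame" (384x512x3 uint8, red, green, blue), "range_z" (384x512 float32, m along the optical axis (not along the pixel's ray), 0 where there is no reading), "fx", "fy", "cx", "cy" (pixels), "R" (3x3) and "t" (3): a world point X has camera coordinates R X + t; the wrist camera has in their place "tool_from_camera" (4x4, takes a point from camera to tool coordinates, whose origin is the TCP and whose axes are the tool frame's). Camera axes: x right, y down, z forward; pixel columns grow to the right and rows downward; lengths in m; the calibration is good to about 2 mm. A picture is of the moment at which its call begins: read the wrist's pose just before it.
- finish_job(): hands the job in, once; it reports no verdict.
The state is a dict: "clock": time; "joint_positions": joint angles; "dq": joint speeds; "joint_efforts": joint torques, N m; "ee_pos": TCP position; "eef_rot": TCP orientation; "wrist_force": force on the tool from outside, world axes, zero at the start; "torque": the same for the moment, N m; "gripper_width": finger opening in m.
Only numpy, scipy, OpenCV 4.12 (cv2) and the standard library are available. Lean on these libraries where they do the work, as an engineer would, in place of code of your own. Each camera call takes 0.05 s, during which the arm holds its last target.

TASK

Push the long baking-paper carton across the worktop into the low bamboo corral with the fingertips alone, without ever lifting or tipping it: first angle it so that its red end slips in behind the white post, then push the other end round. It must finish lying flat against the corral's back wall along its whole length, with the red end behind and beyond the post, and the other things on the worktop left where they are.

Things in the scene. Friction and masses are not known exactly. Their poses are not given: they have to be found in the camera images.
- rack: Low bamboo corral fixed to the worktop: three walls 40 mm high, 12 mm thick, no floor. Origin at worktop level in the middle of the back wall's inner face; x points through the back wall (away from the robot), y left along it, z up. Inside it is 280 mm long (y -140 to 140), open to the front (-x); end walls 100 mm deep. A wall cabinet hangs 420 mm above the worktop behind and to the left: keep arm and wrist clear of it.
- post: White retaining post fixed to the worktop in front of the right-hand half of the bay, 60 mm high; round foot 28 mm across and 6 mm high, shaft 20 mm, knob 22 mm. Origin at the centre of its foot at worktop level, 104 mm in front of the back wall, so 90 mm are free between foot and back wall; axes parallel to the rack's. It keeps the carton from sliding out. The free length to its left is too short for the carton, so one end must go behind it.
- carton_center (a point): Centre of a long closed carton of baking paper, 44 x 220 x 44 mm (x, y, z), about 0.26 kg, lying loose on the worktop in front of the bay (centre 22 mm up). Its y axis runs along its length, from the red end to the plain end, z up; it starts roughly parallel to the back wall (within about 15 degrees), shifted to the left so that its red end starts to the left of the post or level with it. It slides on the worktop when pushed with a few newtons.
- red_end (a point): Middle of the carton's end face with the red flap (110 mm from its centre along -y), the right-hand end, nearer the post; 22 mm up.
- plain_end (a point): Middle of the carton's other end face, plain cardboard (110 mm from its centre along +y), the left-hand end; 22 mm up.
- bowl: Bystander, loose: small patterned prep bowl, 115 mm across, 54 mm high; origin at the centre of its underside. To be left where it is.
- lemon: Bystander, loose: lemon, 78x55x56 mm; origin at the centre of its underside. To be left where it is.
- mug: Bystander, loose: orange mug, 101 mm high; origin at the centre of its underside. To be left where it is.
- butter: Bystander, loose: butter packet, 73x102x37 mm; origin at the centre of its underside. To be left where it is.
- garlic: Bystander, loose: garlic bulb, 53 mm; origin at the centre of its underside. To be left where it is.
- spice_jar: Bystander, loose: spice jar with a yellow-brown cap, 42 mm across, 96 mm high; origin at the centre of its underside. To be left where it is.
- carton: The same carton; origin at the centre of its underside, axes as at its centre.
Things that resemble listed ones, but are neither listed nor needed, are in the scene too. What is shaped like the carton but purple is not meant.

How it is judged:
By the outcome, as a careful person would: the job done as asked, in the order asked, and still so for the second after the job is handed in, with the robot touching nothing.
It also fails if it takes over 64 s, if anything falls off the work surface, if the arm or the gripper's body presses on something with over 40 N, if the wrist force passes 120 N, or if a joint passes its speed limit or range.

## Working session

There is one attempt and no reset: what is moved stays moved. The work goes in short steps, Python scripts to look and compute and a tool call to move; the robot and the scene stay as the last step left them, time stands still between calls to the robot, and variables do not carry over. Pictures are saved under pics/ and viewed, and the job is handed in when it is done.

Besides the shell and the picture viewer there is one more tool, called after "Call:" as a command line: name --argument value ..., lists and objects as JSON in quotes. step_arm: Moves the arm, as the interface text tells. Shift numbers are shares of 0.3 m and turn numbers shares of 90 degrees, none past 1 either way. Its arguments: {"type":"object","properties":{"steps":{"type":"array","items":{"type":"number"}},"newtons":{"type":"number"}},"required":["steps"]}

```bash
mkdir -p pics; ls
cat > h.py <<'E'
import numpy as np, cv2
from workcell import bot, vision, finish_job
def snap(n,tag):
    c=vision.read_camera(n); cv2.imwrite(f'pics/{tag}.png',c['frame'][:,:,::-1]); np.savez(f'/tmp/{tag}.npz',**c); return c
def world(c,u,v,z):
    d=c['R'].T@np.array([(u-c['cx'])/c['fx'],(v-c['cy'])/c['fy'],1.]); o=-c['R'].T@c['t']
    return o+d*(z-o[2])/d[2]
def cloud(c):
    Z=c['range_z'].astype(float); v,u=np.mgrid[:Z.shape[0],:Z.shape[1]]
    P=np.stack([(u-c['cx'])/c['fx']*Z,(v-c['cy'])/c['fy']*Z,Z],-1)
    return (P-c['t'])@c['R']
E
python3 - <<'E'
from h import *
a=snap('top','top0');b=snap('scene','scene0')
o=bot.get_obs();print(o['clock'],o['ee_pos'],o['eef_rot'],o['gripper_width'],o['wrist_force'])
for c in(a,b): print(-c['R'].T@c['t'],c['R'],c['fx'])
E
```

```text
pics
0.1 [0.1173871  0.51130625 0.23079098] [ 2.45711665e+00  1.95665642e+00 -1.60184404e-03] 0.08543391588658361 [ 0.2728153   0.30304278 -0.40773778]
[ 0.35915619 -0.12195157  1.6264562 ] [[ 0.01228014 -0.99985226  0.01202745]
 [-0.99330495 -0.01357973 -0.1147208 ]
 [ 0.11486718 -0.01053814 -0.99332496]] 368.79107682558737
[-0.43622512 -0.63840195  0.9474071 ] [[ 0.45823296 -0.88880921  0.00638342]
 [-0.55768487 -0.29309648 -0.77658357]
 [ 0.69210558  0.35229625 -0.62998192]] 405.6482080109213
```

View pics/top0.png

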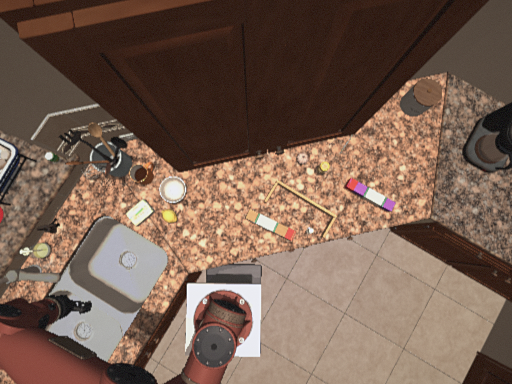

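View pics/scene0.png

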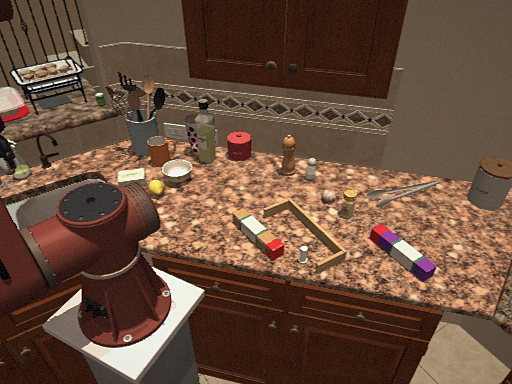

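The top view shows two carton-shaped things. One at about (270,224) is white and tan with a red end at (291,234), next to the corral and post (310,231). The other, at (370,195), is purple and so not meant. I'll enlarge to confirm.

Run:
```python
from h import *
a=dict(np.load('/tmp/top0.npz'));b=dict(np.load('/tmp/scene0.npz'))
A=a['frame'][165:255,230:360,::-1];B=b['frame'][180:290,215:365,::-1]
cv2.imwrite('pics/cropA.png',cv2.resize(A,None,fx=6,fy=6,interpolation=cv2.INTER_CUBIC))
cv2.imwrite('pics/cropB.png',cv2.resize(B,None,fx=5,fy=5,interpolation=cv2.INTER_CUBIC))
P=cloud(a)
z=P[165:255:4,230:360:5,2]
np.set_printoptions(linewidth=220,precision=0,suppress=True)
print((z*1000).astype(int))
```

```text
[[  -4   -2    1   -1   -2   -3    2    2    5    0   -2    1    3    0    1    4    2    4   86   95    0   -3    2   -1    1   -2]
 [  -2   -5    2    0    0   -1    1   -5   -2    1   -1    1    2    1   -1   -5   -3   -2   82   95    2   -4   -2    7   -5   -2]
 [  -2    4   -1    4   -6   -2    1   -3   -3   -4    4    2    1   -4    3    1    1    4   37   46    0   -2   -2  -11    1    3]
 [   5    4   -1    3    0   -1   -2   -2   10   -2   -2    0   -1   -5   -3    0   -4   -3    3    0    2    2   -1   -5   -2    4]
 [   1   -1    5    5   -1    4   -6    7   10    0    0   -6    3   -3   -3   -2   -2    1    5   -6   -1   -6   -1   -1   42   39]
 [  -8    5    3   -7   -1   -5    5   -1   -2   34   25   39   -6   -4   -8   -4    1    1   -3   -8  -12    1    0    4   43   40]
 [  -3    3    5    0   -3    3   -2    1    2    2    6   -7   44    0    1    0   -4   -4   -3   -1   -3    0   -3    1   35   47]
 [  -7    0    0    5   -4    0    6    1   39    3   -5    0    0   43    1    2   -2   -4    0   -5    0    3   -6    0   -5   19]
 [   1   -3   -2    3    4    4   -5
[... 1259 characters left out ...]
 31    3    2   -1   -2  -10    8]
 [   0    0    0    4    0   -9   -1   -3   -5    0   -4   37   40    1   -1   -1    0   -8   -4    0    1    1   -8   -6 -118 -909]
 [  -3   -4    0    0   -8    0    0   -4   -1   -1    1    3    1    7   -1   -6   -3    0    0   -7 -932 -899 -912 -918 -921 -916]
 [  -2    3    1   -2   -1   -3   -9   -6   -1    4   -1   -1   -2    2   -1    0   -4 -923 -916 -910 -924 -917 -919 -926 -925 -916]
 [   0    0    0    0    1    3    0    1   -1    0   -1   -7   -5 -902 -923 -915 -920 -908 -914 -899 -907 -921 -919 -915 -911 -906]
 [  -6    0    0   -3   -3    0   -2   -1   -8    0 -910 -915 -916 -903 -913 -917 -904 -925 -920 -914 -924 -915 -918 -924 -921 -926]]
```

View pics/cropA.png

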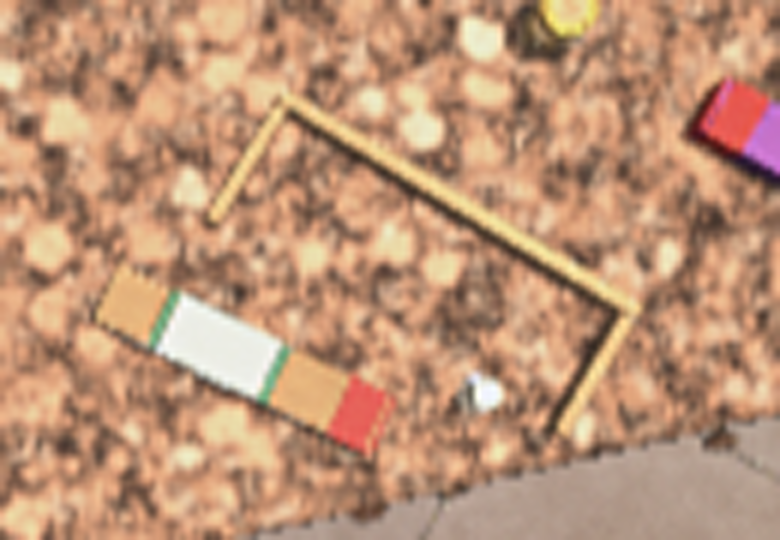

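View pics/cropB.png

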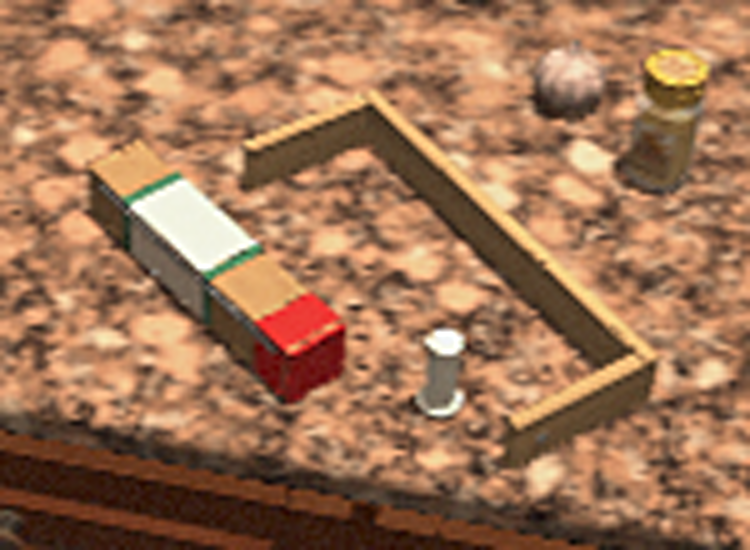

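Run:
```python
from h import *
np.set_printoptions(precision=4,suppress=True)
a=dict(np.load('/tmp/top0.npz'));b=dict(np.load('/tmp/scene0.npz'))
def A(x,y,z): return world(a,230+(x+.5)/6-.5,165+(y+.5)/6-.5,z)[:2]
def B(x,y,z): return world(b,215+(x+.5)/5-.5,180+(y+.5)/5-.5,z)[:2]
print('post',A(484,390,.06),B(445,342,.06),B(440,405,.0))
print('carton A',A(118,262,.044),A(95,315,.044),A(392,395,.044),A(374,455,.044))
print('carton B',B(138,143,.044),B(90,170,.044),B(345,325,.044),B(287,357,.044))
print('rack A',A(285,95,.04),A(638,308,.04),A(215,220,.04),A(565,432,.04))
print('rack B',B(370,93,.04),B(655,355,.04),B(245,148,.04),B(512,430,.04))
# colour/depth fits
P=cloud(a);m=np.zeros(P.shape[:2],bool);m[200:245,240:300]=1
hsv=cv2.cvtColor(a['frame'],cv2.COLOR_RGB2HSV)
mm=m&(P[...,2]>.028)&(P[...,2]<.07)
n,l,s,_=cv2.connectedComponentsWithStats(mm.astype(np.uint8),connectivity=4)
for i in range(1,n):
  if s[i,4]>100:
    v,u=np.where(l==i); W=np.array([world(a,x,y,.044)[:2] for x,y in zip(u,v)])
    print(s[i],cv2.minAreaRect((W*1000).astype(np.float32)),W.mean(0)); print(cv2.boxPoints(cv2.minAreaRect((W*1000).astype(np.float32))))
```

```text
post [ 0.3837 -0.3637] [ 0.376 -0.37 ] [ 0.3799 -0.3697]
carton A [ 0.4719 -0.104 ] [ 0.4337 -0.0882] [ 0.3795 -0.3005] [ 0.337  -0.2878]
carton B [ 0.4654 -0.1085] [ 0.4264 -0.0936] [ 0.3753 -0.3051] [ 0.3347 -0.2852]
rack A [ 0.595  -0.2232] [ 0.444  -0.4779] [ 0.5033 -0.1733] [ 0.3549 -0.4246]
rack B [ 0.5923 -0.2244] [ 0.4436 -0.4816] [ 0.4987 -0.1732] [ 0.3471 -0.426 ]
[246 209  50  32 550] ((402.22979736328125, -194.9176025390625), (219.57412719726562, 45.45762634277344), 64.75930786132812) [ 0.4024 -0.1947]
[[ 334.8554 -284.5306]
 [ 375.973  -303.9147]
 [ 469.6042 -105.3046]
 [ 428.4866  -85.9205]]
```

The crop confirms the target: the cardboard, white and red carton beside the corral, not the purple one. Both views agree to about 5 mm on the corral, post and carton. Next: check the cabinet edge and print approach numbers.

```bash
cat >> h.py <<'E'
from scipy.spatial.transform import Rotation as Rn
O=np.array([.511,-.347]); th=np.radians(-30.3)
X=np.array([np.cos(th),np.sin(th)]);Y=np.array([-np.sin(th),np.cos(th)])
def r2w(p): return O+p[0]*X+p[1]*Y
def w2r(p): d=np.asarray(p[:2])-O; return np.array([d@X,d@Y])
def toolR(yaw_r):  # carton-like yaw in rack (deg): tool y = pushing dir = rack x rotated by yaw
    a=th+np.radians(yaw_r); y=np.array([np.cos(a),np.sin(a),0]); z=np.array([0,0,-1.]); x=np.cross(y,z)
    return np.stack([x,y,z],1)
def rel(p_r,z,yaw,o=None,start=None):
    "shares for target: TCP at rack xy (m), height z, yaw; from obs or start=(p,R)"
    if start is None:
        o=o or bot.get_obs(); p0=np.array(o['ee_pos']);R0=Rn.from_rotvec(o['eef_rot']).as_matrix()
    else: p0,R0=start
    t=np.r_[r2w(p_r),z]; s=R0.T@(t-p0)/.3
    q=Rn.from_matrix(R0.T@toolR(yaw)).as_rotvec()/(np.pi/2)
    return np.round(np.r_[s,q],3)
def st():
    o=bot.get_obs();R0=Rn.from_rotvec(o['eef_rot']).as_matrix()
    y=R0[:,1];print('t',round(o['clock'],2),'rack mm',np.round(1000*w2r(o['ee_pos'])),'z',round(o['ee_pos'][2]*1000,1),'yaw',round(np.degrees(np.arctan2(y[1],y[0])-th),1),'tilt',np.round(R0[2],3),'F',np.round(np.dot(o['wrist_force'][:2],X),1),np.round(np.dot(o['wrist_force'][:2],Y),1),np.round(o['wrist_force'][2],1),'w',round(o['gripper_width'],3))
    return o
def contact(c,yaw,along,off):  # c mm
    a=np.radians(yaw);n=np.array([np.cos(a),np.sin(a)]);l=np.array([-n[1],n[0]])
    return (np.array(c)+along*l-off*n)/1000
E
python3 - <<'E'
from h import *
np.set_printoptions(precision=4,suppress=True)
a=dict(np.load('/tmp/top0.npz'))
for u,v in((182,168),(357,130),(260,152)): print(world(a,u,v,.42))
o=st()
w=np.array([.35,.2]); print(rel(w2r(w),.23,5.4))
p=contact((-170.5,74.6),5.4,-40,75);print(r2w(p),rel(p,.2,5.4))
E
```

```text
[0.5756 0.1162 0.42  ]
[ 0.7139 -0.4674  0.42  ]
[ 0.6334 -0.1413  0.42  ]
t 0.1 rack mm [-773.  542.] z 230.8 yaw 17.4 tilt [-0.001 -0.    -1.   ] F 0.1 0.4 -0.4 w 0.085
[-0.838  0.988  0.003 -0.     0.001  0.133]
[ 0.3166 -0.2013] [-2.166  1.179  0.105 -0.     0.001  0.133]
```

Call:
step_arm --steps '[-0.838,0.988,0,0,0,0.133,1,-0.838,0.988,0,0,0,0.133,1,-0.838,0.988,0,0,0,0.133,1,-0.838,0.988,0,0,0,0.133,1,-0.838,0.988,0,0,0,0.133,1,-0.838,0.988,0,0,0,0.133,1,-0.838,0.988,0,0,0,0.133,1,-0.838,0.988,0,0,0,0.133,1,-0.838,0.988,0,0,0,0.133,1,-0.838,0.988,0,0,0,0.133,1]'

```text
clock: 1.1
ee_pos: [0.3502, 0.1996, 0.2311]
eef_rot: [-2.65, -1.686, 0.001]
wrist_force: [-0.2, 0.3, -0.2]
gripper_width: 0.0855
```

Run:
```python
from h import *
st();p=contact((-170.5,74.6),5.4,-40,75);print(rel(p,.2,5.4))
```

```text
t 1.1 rack mm [-415.  391.] z 231.1 yaw 5.2 tilt [-0.    -0.001 -1.   ] F -0.3 0.2 -0.2 w 0.085
[-1.258  0.464  0.104 -0.     0.    -0.002]
```

Call:
step_arm --steps '[-1,0.464,0.1,0,0,0,1,-1,0.464,0.1,0,0,0,1,-1,0.464,0.1,0,0,0,1,-1,0.464,0.1,0,0,0,1,-1,0.464,0.1,0,0,0,1,-1,0.464,0.1,0,0,0,1,-1,0.464,0.1,0,0,0,1,-1,0.464,0.1,0,0,0,1]'

```text
clock: 1.9
ee_pos: [0.3503, -0.1326, 0.201]
eef_rot: [2.65, 1.687, -0.001]
wrist_force: [-0.1, 0.3, -0.6]
gripper_width: 0.0851
```

Run:
```python
from h import *
st();p=contact((-170.5,74.6),5.4,-40,75);print(rel(p,.06,5.4))
```

```text
t 1.9 rack mm [-247.  104.] z 201.0 yaw 5.2 tilt [-0.001  0.    -1.   ] F -0.2 0.2 -0.6 w 0.085
[-0.255 -0.005  0.47   0.     0.    -0.002]
```

Call:
step_arm --steps '[-0.255,-0.005,0,0,0,0,1,-0.255,-0.005,0,0,0,0,1,-0.255,-0.005,0.2,0,0,0,1,-0.255,-0.005,0.4,0,0,0,1,-0.255,-0.005,0.6,0,0,0,1,-0.255,-0.005,0.62,0,0,0,1,-0.255,-0.005,0.645,0,0,0,1,-0.255,-0.005,0.645,0,0,0,1]'

```text
clock: 2.7
ee_pos: [0.3162, -0.1975, 0.0075]
eef_rot: [-2.644, -1.691, 0.001]
wrist_force: [0.1, 0.2, 1.6]
gripper_width: 0.0855
```

Run:
```python
from h import *
st();snap('scene','s1');c=snap('top','t1')
b=dict(np.load('/tmp/s1.npz'))
B=b['frame'][160:300,195:375,::-1]
cv2.imwrite('pics/s1c.png',cv2.resize(B,None,fx=4,fy=4,interpolation=cv2.INTER_CUBIC))
```

```text
t 2.7 rack mm [-244.   31.] z 7.5 yaw 5.5 tilt [ 0.001 -0.003 -1.   ] F -0.1 0.2 1.6 w 0.085
```

View pics/s1c.png

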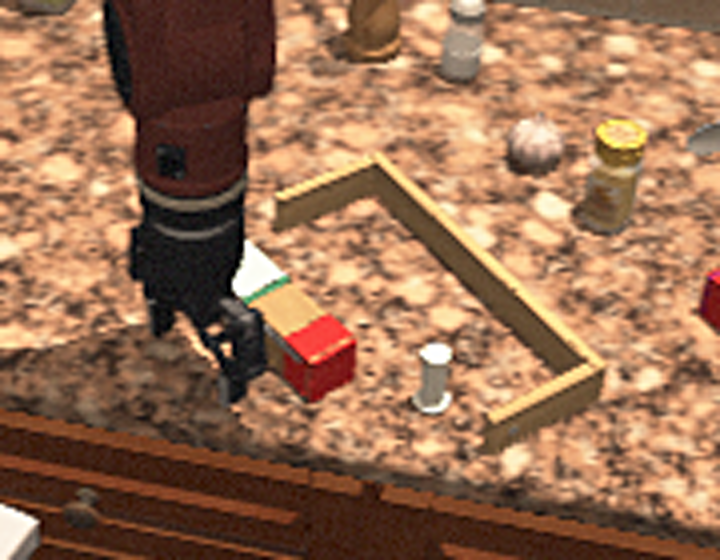

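View pics/t1.png

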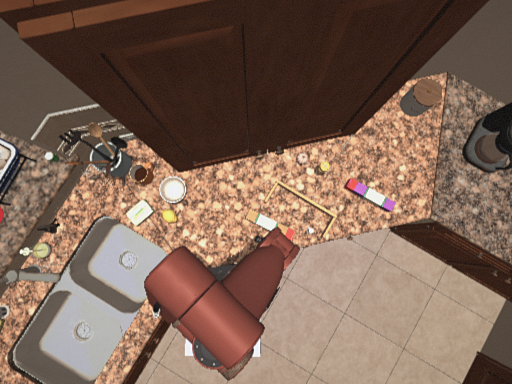

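The fingers are down on the robot side of the carton's red half, both standing clear of everything (the gripper is at about (245,350) in the crop). Next I compute the angling push.

Run:
```python
from h import *
o=st()
for f in np.linspace(0,1,9):
    c=np.array([-170.5,74.6])+f*np.array([44.5,0]); y=5.4+f*24.6
    print(np.round(y,1),rel(contact(c,y,-40,33),.0075,y,o=o))
```

```text
t 2.8 rack mm [-242.   30.] z 9.1 yaw 5.5 tilt [-0.     0.002 -1.   ] F 0.2 -1.0 -0.2 w 0.086
5.4 [-0.007  0.14   0.006  0.001  0.     0.001]
8.5 [-0.015  0.165  0.006  0.001  0.    -0.034]
11.6 [-0.022  0.191  0.006  0.001  0.    -0.068]
14.6 [-0.029  0.218  0.006  0.001  0.    -0.102]
17.7 [-0.035  0.244  0.006  0.001  0.    -0.136]
20.8 [-0.041  0.271  0.006  0.001  0.    -0.17 ]
23.8 [-0.046  0.298  0.006  0.001  0.    -0.204]
26.9 [-0.051  0.325  0.006  0.001  0.    -0.239]
30.0 [-0.055  0.353  0.006  0.001  0.    -0.273]
```

Call:
step_arm --steps '[0,0.04,0,0,0,0,1,0,0.08,0,0,0,0,1,0,0.11,0,0,0,0,1,0,0.125,0,0,0,0,1,-0.007,0.14,0,0,0,0,1,-0.011,0.152,0,0,0,-0.017,1,-0.015,0.165,0,0,0,-0.034,1,-0.018,0.178,0,0,0,-0.051,1,-0.022,0.191,0,0,0,-0.068,1,-0.025,0.204,0,0,0,-0.085,1,-0.029,0.218,0,0,0,-0.102,1,-0.032,0.231,0,0,0,-0.119,1,-0.035,0.244,0,0,0,-0.136,1,-0.035,0.244,0,0,0,-0.136,1]'

```text
clock: 4.2
ee_pos: [0.379, -0.24, 0.0079]
eef_rot: [2.451, 1.964, 0.0]
wrist_force: [0.4, -0.4, -0.4]
gripper_width: 0.0852
```

```bash
cat >> h.py <<'E'
def look(tag):
    o=st();a=snap('top',tag+'t');b=snap('scene',tag+'s')
    A=a['frame'][165:255,230:360,::-1];B=b['frame'][175:290,205:365,::-1]
    A=cv2.resize(A,None,fx=6,fy=6,interpolation=cv2.INTER_CUBIC);B=cv2.resize(B,None,fx=5,fy=5,interpolation=cv2.INTER_CUBIC)
    cv2.imwrite(f'pics/{tag}A.png',A);cv2.imwrite(f'pics/{tag}B.png',B)
def A(tag,x,y,z): return w2r(world(dict(np.load(f'/tmp/{tag}t.npz')),230+(x+.5)/6-.5,165+(y+.5)/6-.5,z))*1000
def B(tag,x,y,z): return w2r(world(dict(np.load(f'/tmp/{tag}s.npz')),205+(x+.5)/5-.5,175+(y+.5)/5-.5,z))*1000
E
python3 -c "
from h import *
look('a')"
```

```text
t 4.2 rack mm [-168.   26.] z 7.9 yaw 17.7 tilt [-0.     0.001 -1.   ] F 0.5 -0.1 -0.4 w 0.085
```

View pics/aA.png

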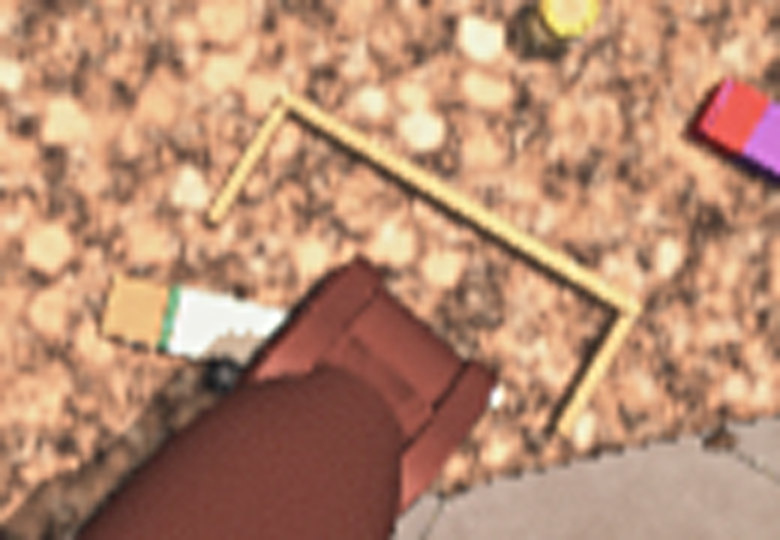

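View pics/aB.png

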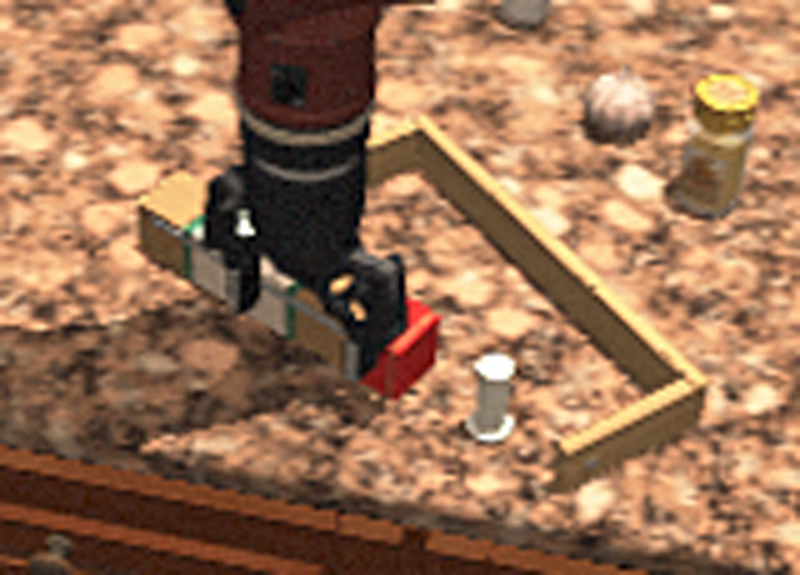

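Both fingertips lie on the carton's front face and it has turned with them. The plain end in view A has corners at (112,277) and (102,338), and the red end in B is still left of the post at (490,400).

Run:
```python
from h import *
np.set_printoptions(precision=1,suppress=True)
p=A('a',112,277,.044);q=A('a',102,338,.044);print(p,q, np.degrees(np.arctan2(*(p-q)[::-1])))
print(B('a',192,172,.044),B('a',140,207,.044),B('a',440,315,.044))
print('post',B('a',496,366,.06),A('a',497,397,.06))
o=st();y=17.7
for f in np.linspace(.5,1.1,7):
    c=np.array([-170.5,74.6])+f*np.array([44.5,0]); y=5.4+f*24.6
    print(np.round(y,1),rel(contact(c,y,-40,33),.0075,y,o=o))
```

```text
[-167.8  188.1] [-208.7  171.7] 21.865413395501022
[-159.5  177.9] [-206.8  165.6] [-97.  -22.4]
post [-104.   -87.7] [-101.  -89.]
t 4.3 rack mm [-169.   26.] z 7.8 yaw 17.6 tilt [-0.  0. -1.] F -0.6 -0.7 0.5 w 0.086
17.7 [ 0.  0.  0.  0.  0. -0.]
20.2 [-0.  0.  0.  0.  0. -0.]
22.6 [-0.   0.   0.   0.   0.  -0.1]
25.1 [-0.   0.1  0.   0.   0.  -0.1]
27.5 [-0.   0.1  0.   0.   0.  -0.1]
30.0 [-0.   0.1  0.   0.   0.  -0.1]
32.5 [-0.1  0.1  0.   0.   0.  -0.2]
```

Run:
```python
from h import *
o=st()
for f in np.linspace(.5,1.,5):
    c=np.array([-170.5,74.6])+f*np.array([44.5,0]); y=5.4+f*24.6
    print(np.round(y,1),rel(contact(c,y,-40,33),.0075,y,o=o))
```

```text
t 4.3 rack mm [-169.   26.] z 7.8 yaw 17.6 tilt [-0.  0. -1.] F -0.6 -0.7 0.5 w 0.086
17.7 [ 0.001  0.004  0.001  0.     0.    -0.001]
20.8 [-0.011  0.029  0.001  0.     0.    -0.035]
23.8 [-0.021  0.054  0.001  0.     0.    -0.069]
26.9 [-0.032  0.08   0.001  0.     0.    -0.103]
30.0 [-0.042  0.105  0.001  0.     0.    -0.138]
```

Continue the push, then back off and rise.

Call:
step_arm --steps '[-0.005,0.015,0,0,0,-0.017,1,-0.01,0.028,0,0,0,-0.034,1,-0.016,0.042,0,0,0,-0.052,1,-0.021,0.055,0,0,0,-0.069,1,-0.027,0.068,0,0,0,-0.086,1,-0.032,0.08,0,0,0,-0.103,1,-0.037,0.093,0,0,0,-0.12,1,-0.042,0.105,0,0,0,-0.138,1,-0.042,0.105,0,0,0,-0.138,1,-0.042,0.06,0,0,0,-0.138,1,-0.042,-0.02,0,0,0,-0.138,1,-0.042,-0.1,-0.05,0,0,-0.138,1,-0.042,-0.15,-0.2,0,0,-0.138,1,0.1,-0.25,-0.35,0,0,-0.138,0.5,0.25,-0.3,-0.5,0,0,-0.138,0,0.4,-0.3,-0.5,0,0,-0.138,0,0.5,-0.3,-0.5,0,0,-0.138,0]'

```text
clock: 6.0
ee_pos: [0.3238, -0.0744, 0.1595]
eef_rot: [2.226, 2.211, 0.002]
wrist_force: [1.5, 0.6, -0.9]
gripper_width: 0.0283
```

```bash
python3 -c "
from h import *
look('b')"
```

```text
t 6.0 rack mm [-299.  141.] z 159.5 yaw 29.9 tilt [-0.002  0.004 -1.   ] F 1.0 1.3 -0.9 w 0.028
```

View pics/bA.png

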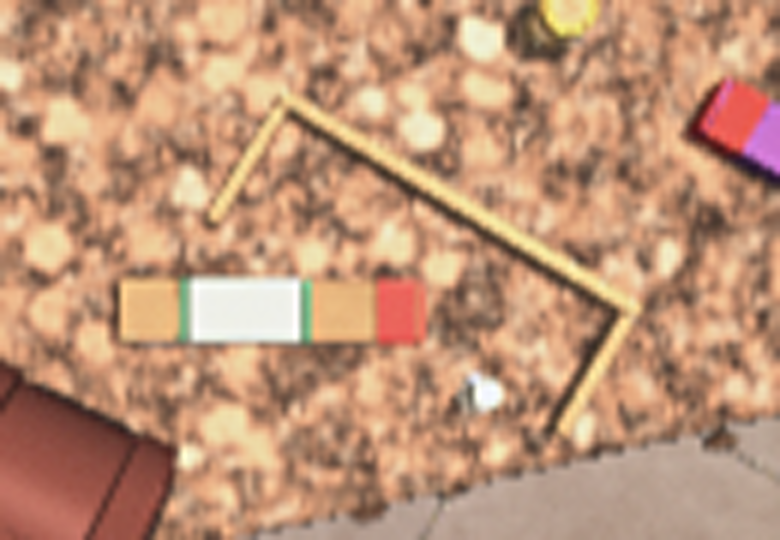

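View pics/bB.png

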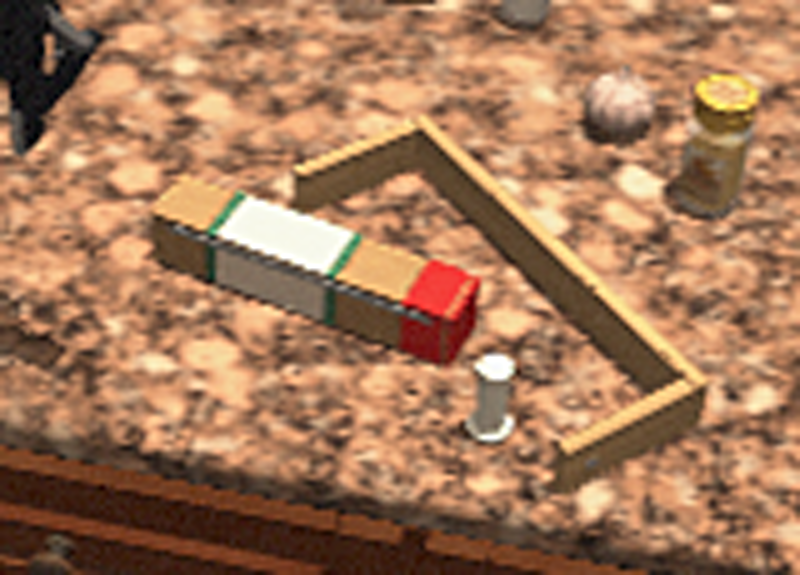

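The carton now lies angled at about 30° to the back wall: corners in A at (120,278)-(425,342), red end still left of the post at (484,392). Next I measure it and plan the push on the plain end along its length.

Run:
```python
from h import *
np.set_printoptions(precision=1,suppress=True)
c=[A('b',*p,.044) for p in((120,278),(120,342),(425,278),(425,342))];print(c)
cb=[B('b',*p,.044) for p in((188,176),(153,217),(480,280))];print(cb, 'width',np.linalg.norm(cb[0]-cb[1]),'len',np.linalg.norm(cb[0]-cb[2]))
C=np.mean(c,0);d=(c[0]+c[1]-c[2]-c[3]);yaw=np.degrees(np.arctan2(-d[0],d[1]));print(C,yaw, np.linalg.norm(d)/2)
o=st();print(np.round(o['joint_positions'],2))
np.set_printoptions(precision=3,suppress=True)
a=np.radians(yaw)
for al in(150,):
  p=contact(C,yaw,al,0);print(p,rel(p,.16,yaw-90,o=o),rel(p,.16,yaw+90,o=o))
```

```text
[array([-165.5,  182.9]), array([-204.6,  159.2]), array([-52.7,  -4.4]), array([-92.3, -27.4])]
[array([-163.9,  175.8]), array([-204.4,  152.5]), array([-56.8, -10.4])] width 46.71668575646882 len 214.78577190932876
[-128.8   77.6] 31.037920639607723 218.20523555337925
t 6.1 rack mm [-301.  145.] z 158.7 yaw 30.5 tilt [ 0.  0. -1.] F -0.2 -0.5 -0.3 w 0.012
[-0.4 -0.  -0.7  0.9  0.  -0.4]
[-0.206  0.206] [ 0.015  0.378 -0.003  0.001 -0.002  0.994] [ 0.015  0.378 -0.003  0.002  0.001 -1.006]
```

Call:
step_arm --steps '[0.03,0.2,0,0,0,0.3,0.12,0.03,0.385,0,0,0,0.6,0.12,0.03,0.385,0,0,0,1,0.12,0.03,0.385,0,0,0,1,0.12,0.03,0.385,0,0,0,1,0.12,0.03,0.385,0,0,0,1,0.12,0.03,0.385,0,0,0,1,0.12,0.03,0.385,0,0,0,1,0.12,0.03,0.385,0,0,0,1,0.12,0.03,0.385,0,0,0,1,0.12,0.03,0.385,0,0,0,1,0.12,0.03,0.385,0,0,0,1,0.12]'

```text
clock: 7.3
ee_pos: [0.4388, -0.0669, 0.1575]
eef_rot: [3.142, -0.009, -0.0]
wrist_force: [-0.7, -0.2, -0.3]
gripper_width: 0.0101
```

Run:
```python
from h import *
o=st();C=(-130,75)
for al in(150,121,30):
  p=contact(C,30.5,al,0);print(al,p,rel(p,.012,30.5-90,o=o))
```

```text
t 7.3 rack mm [-204.  205.] z 157.5 yaw -60.0 tilt [-0.  0. -1.] F -0.5 -0.5 -0.3 w 0.01
150 [-0.20613075  0.20424437] [-0.009 -0.001  0.485  0.     0.    -0.006]
121 [-0.19141214  0.17925713] [-0.008  0.096  0.485  0.     0.    -0.006]
30 [-0.14522615  0.10084887] [-0.005  0.399  0.485  0.     0.    -0.006]
```

Call:
step_arm --steps '[-0.008,0,0.15,0,0,-0.006,0.12,-0.008,0,0.3,0,0,-0.006,0.12,-0.008,0,0.4,0,0,-0.006,0.12,-0.008,0,0.46,0,0,-0.006,0.12,-0.008,0,0.48,0,0,-0.006,0.12,-0.008,0.04,0.48,0,0,-0.006,0.12,-0.008,0.07,0.48,0,0,-0.006,0.12,-0.008,0.09,0.48,0,0,-0.006,0.12,-0.008,0.11,0.48,0,0,-0.006,0.12,-0.008,0.13,0.48,0,0,-0.006,0.12,-0.008,0.15,0.48,0,0,-0.006,0.12,-0.008,0.17,0.48,0,0,-0.006,0.12,-0.008,0.19,0.48,0,0,-0.006,0.12,-0.008,0.21,0.48,0,0,-0.006,0.12]'

```text
clock: 8.7
ee_pos: [0.4361, -0.1298, 0.0136]
eef_rot: [-3.141, -0.008, 0.0]
wrist_force: [-0.2, 1.9, 2.4]
gripper_width: 0.0102
```

```bash
python3 -c "
from h import *
look('c')"
```

```text
t 8.7 rack mm [-174.  150.] z 13.6 yaw -59.4 tilt [-0. -0. -1.] F -1.2 1.5 2.4 w 0.01
```

View pics/cA.png

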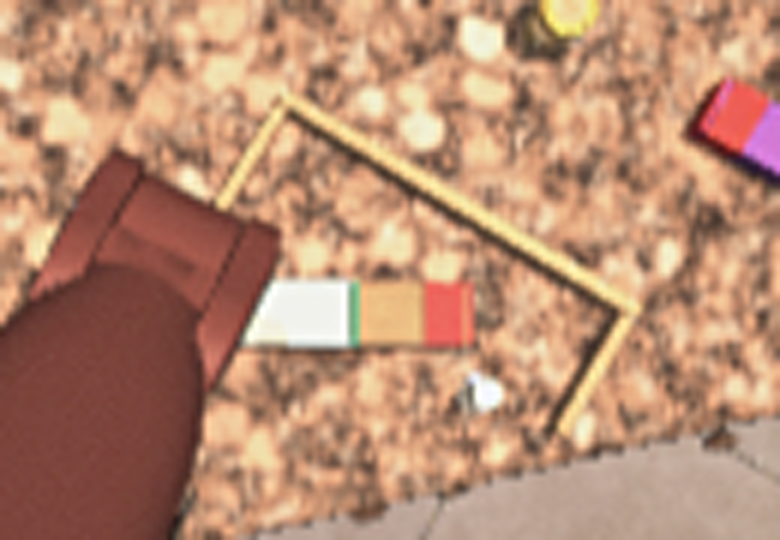

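View pics/cB.png

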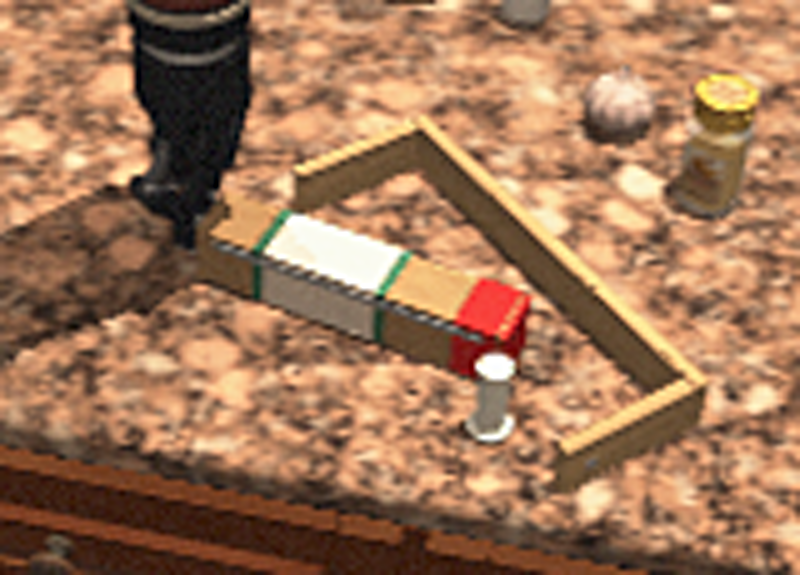

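The carton is sliding straight along its axis: red end corners in A are at (474,283)-(474,347), clear of the post's knob at (484,392). Continue.

Call:
step_arm --steps '[0,0.02,0,0,0,0,0.12,0,0.04,0,0,0,0,0.12,0,0.06,0,0,0,0,0.12,0,0.08,0,0,0,0,0.12,0,0.1,0,0,0,0,0.12,0,0.12,0,0,0,0,0.12,0,0.14,0,0,0,0,0.12,0,0.16,0,0,0,0,0.12,0,0.18,0,0,0,0,0.12,0,0.19,0,0,0,0,0.12]'

```text
clock: 9.8
ee_pos: [0.4365, -0.1871, 0.0136]
eef_rot: [3.141, 0.008, 0.0]
wrist_force: [-0.1, 1.9, 1.7]
gripper_width: 0.0103
```

```bash
python3 -c "
from h import *
look('d')"
```

```text
t 9.8 rack mm [-145.  100.] z 13.6 yaw -59.4 tilt [ 0.  0. -1.] F -1.0 1.6 1.7 w 0.01
```

View pics/dA.png

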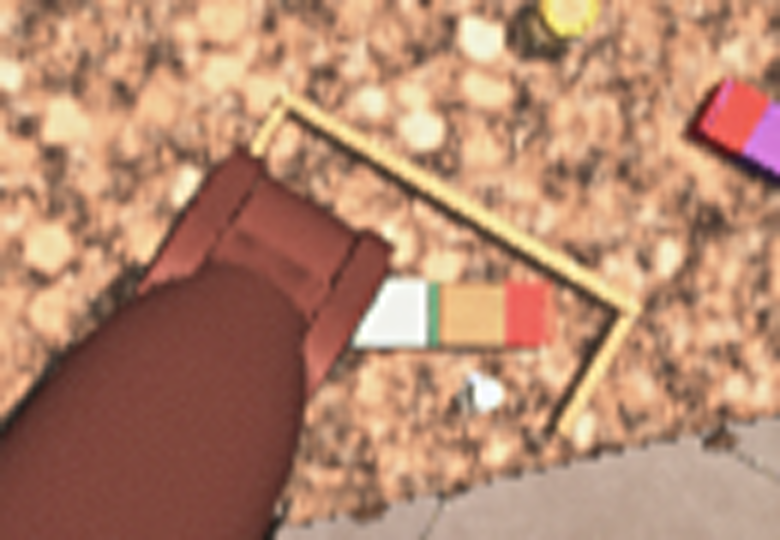

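View pics/dB.png

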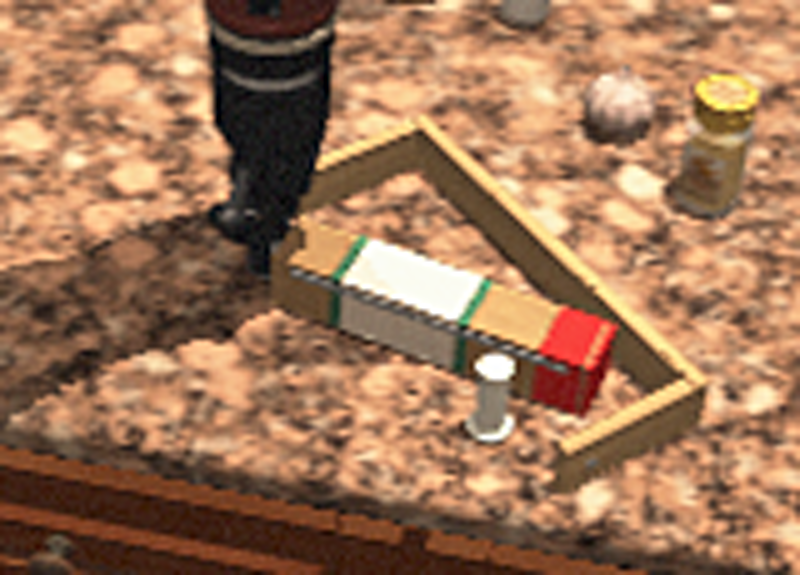

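Run:
```python
from h import *
np.set_printoptions(precision=1,suppress=True)
print(A('d',551,283,.044),A('d',548,347,.044),B('d',620,324,.044),B('d',582,370,.044),B('d',580,414,0))
print(B('d',580,282,.04),B('d',690,378,.04))
```

```text
[ -9.2 -83.7] [ -50.  -104.7] [ -6.3 -88.5] [ -51.3 -106.6] [ -46. -105.]
[ -0.8 -42.8] [   3.1 -144.1]
```

The red end is behind and past the post: red corners at rack (-8,-86) and (-50,-106), post foot at (-104,-86). A little further along its axis gives more overlap, then I'll back off, rise and turn the tool.

Call:
step_arm --steps '[0,0.01,0,0,0,0,0.12,0,0.025,0,0,0,0,0.12,0,0.04,0,0,0,0,0.12,0,0.045,0,0,0,0,0.12,0,0.045,0,0,0,0,0.12,0,0,0,0,0,0,0.12,0,-0.1,0,0,0,0,0.12,0,-0.12,-0.15,0,0,0,0.12,0,-0.12,-0.3,0,0,0,0.12,0.1,-0.12,-0.45,0,0,0,0.4,0.25,-0.12,-0.45,0,0,-0.2,1,0.35,-0.12,-0.45,0,0,-0.4,1,0.35,-0.12,-0.45,0,0,-1,1,0.35,-0.12,-0.45,0,0,-1,1,0.35,-0.12,-0.45,0,0,-1,1,0.35,-0.12,-0.45,0,0,-1,1,0.35,-0.12,-0.45,0,0,-1,1,0.35,-0.12,-0.45,0,0,-1,1,0.35,-0.12,-0.45,0,0,-1,1,0.35,-0.12,-0.45,0,0,-1,1]'

```text
clock: 11.9
ee_pos: [0.5409, -0.1488, 0.1484]
eef_rot: [-2.286, -2.154, 0.0]
wrist_force: [0.2, 0.2, -0.8]
gripper_width: 0.0854
```

```bash
python3 -c "
from h import *
look('e')"
```

```text
t 11.9 rack mm [-74. 186.] z 148.4 yaw 26.9 tilt [ 0.    -0.001 -1.   ] F 0.0 0.3 -0.8 w 0.085
```

View pics/eA.png

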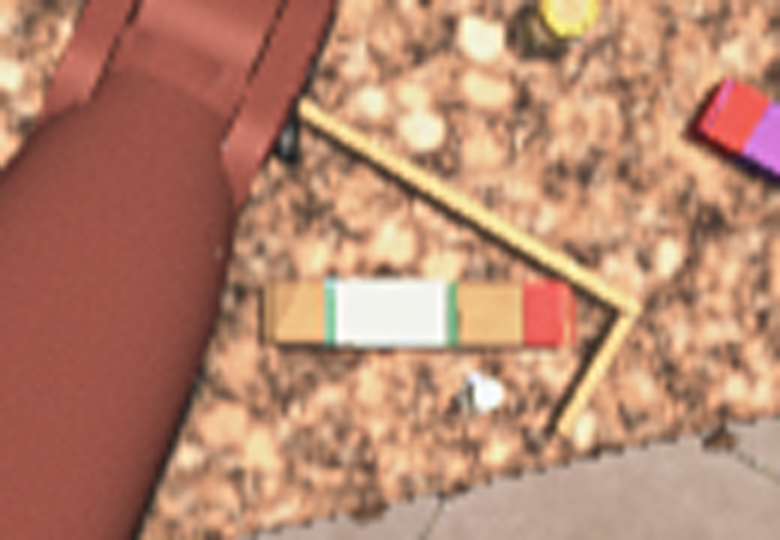

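View pics/eB.png

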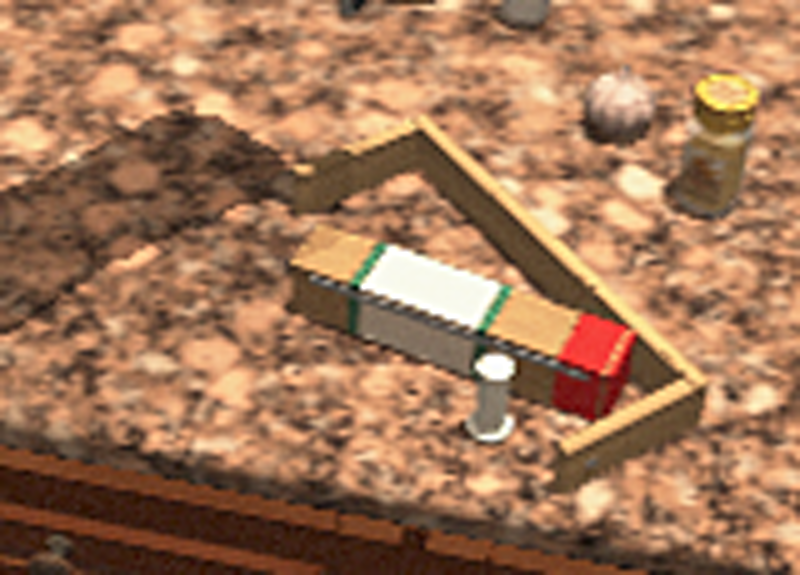

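The carton lies free at about 30°: A corners are (266,283), (268,347), (575,285) and (573,347). The red end is well past the post, and the tool is up to the left. Next: measure and plan the turning push.

Run:
```python
from h import *
np.set_printoptions(precision=1,suppress=True)
c=[A('e',*p,.044) for p in((267,283),(268,347),(575,285),(573,347))];print(c)
cb=[B('e',*p,.044) for p in((325,224),(290,267),(637,330))];print(cb)
C=np.mean(c,0);d=(c[0]+c[1]-c[2]-c[3]);yaw=np.degrees(np.arctan2(-d[0],d[1]));print(C,yaw,np.linalg.norm(d)/2)
np.set_printoptions(precision=3,suppress=True)
o=st();C=C+[-1,-2]
p=contact(C,yaw,50,62);print(p,rel(p,.148,yaw,o=o))
```

```text
[array([-114.3,   90.9]), array([-153.2,   66.9]), array([ -1.5, -99.2]), array([ -40.7, -120. ])]
[array([-111.7,   86.4]), array([-153.3,   64.2]), array([ -0.7, -98.2])]
[-77.4 -15.4] 30.849198721825847 219.56244369768322
t 12.0 rack mm [-74. 186.] z 148.4 yaw 26.7 tilt [ 0. -0. -1.] F -0.2 0.5 -0.2 w 0.085
[-0.157 -0.006] [-0.448 -0.536  0.002 -0.    -0.    -0.046]
```

Call:
step_arm --steps '[-0.1,-0.12,0,0,0,-0.02,1,-0.2,-0.25,0,0,0,-0.046,1,-0.3,-0.36,0,0,0,-0.046,1,-0.4,-0.48,0,0,0,-0.046,1,-0.448,-0.536,0,0,0,-0.046,1,-0.448,-0.536,0,0,0,-0.046,1,-0.448,-0.536,0.15,0,0,-0.046,1,-0.448,-0.536,0.3,0,0,-0.046,1,-0.448,-0.536,0.4,0,0,-0.046,1,-0.448,-0.536,0.45,0,0,-0.046,1,-0.448,-0.536,0.468,0,0,-0.046,1,-0.448,-0.536,0.468,0,0,-0.046,1]'

```text
clock: 13.2
ee_pos: [0.3722, -0.2727, 0.0079]
eef_rot: [-2.215, -2.227, -0.0]
wrist_force: [-0.3, -0.0, 0.3]
gripper_width: 0.085
```

Run:
```python
from h import *
look('f');o=st()
C0=np.array([-78.4,-17.4])
for f in np.linspace(0,1,7):
    c=C0+f*np.array([47,2]); y=30.8*(1-f)
    print(np.round(y,1),rel(contact(c,y,50,33),.008,y,o=o))
```

```text
t 13.2 rack mm [-157.   -6.] z 7.9 yaw 30.6 tilt [ 0.001 -0.001 -1.   ] F -0.2 -0.2 0.3 w 0.085
t 13.3 rack mm [-156.   -6.] z 9.0 yaw 30.6 tilt [-0.001  0.001 -1.   ] F 0.7 0.5 -0.3 w 0.086
30.8 [ 0.002  0.095  0.003  0.001  0.001 -0.002]
25.7 [-0.001  0.133  0.003  0.001  0.     0.055]
20.5 [-0.005  0.172  0.003  0.001  0.     0.112]
15.4 [-0.011  0.212  0.003  0.001  0.     0.169]
10.3 [-0.019  0.252  0.003  0.001  0.     0.226]
5.1 [-0.028  0.293  0.003  0.001  0.     0.283]
0.0 [-0.039  0.334  0.004  0.001  0.     0.34 ]
```

View pics/fB.png

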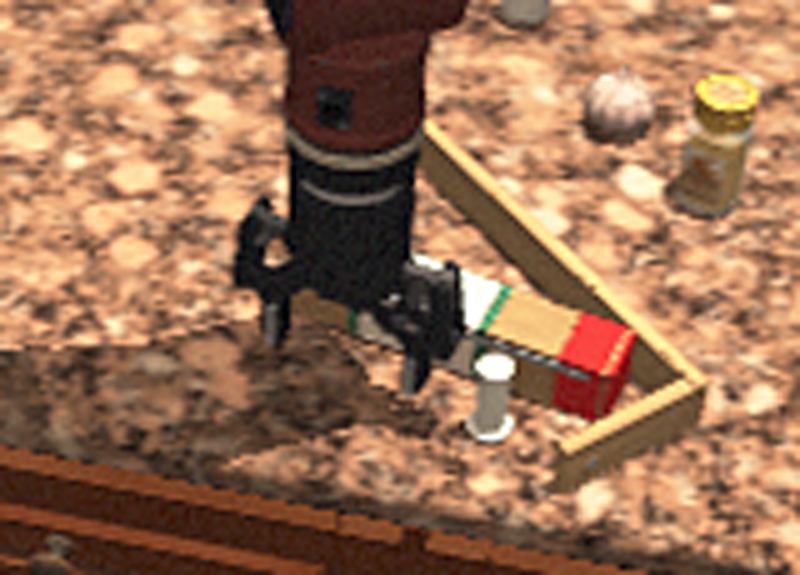

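Fingers are down in front of the carton's plain half (crop tips near (275,340) and (415,385)). The right one is clear of the post at (490,400). Now push the plain end round.

Call:
step_arm --steps '[0,0.04,0,0,0,0,1,0,0.075,0,0,0,0,1,0.002,0.095,0,0,0,0,1,0,0.114,0,0,0,0.027,1,-0.001,0.133,0,0,0,0.055,1,-0.003,0.152,0,0,0,0.083,1,-0.005,0.172,0,0,0,0.112,1,-0.008,0.192,0,0,0,0.14,1,-0.011,0.212,0,0,0,0.169,1,-0.015,0.232,0,0,0,0.197,1,-0.019,0.252,0,0,0,0.226,1,-0.019,0.252,0,0,0,0.226,1]'

```text
clock: 14.5
ee_pos: [0.4488, -0.2788, 0.0084]
eef_rot: [2.572, 1.802, 0.001]
wrist_force: [-0.4, -0.0, -0.7]
gripper_width: 0.0851
```

Run:
```python
from h import *
look('g');o=st()
C0=np.array([-78.4,-17.4])
for f in np.linspace(4/6,1,3):
    c=C0+f*np.array([47,2]); y=30.8*(1-f)
    print(np.round(y,1),rel(contact(c,y,50,33),.008,y,o=o))
```

```text
t 14.5 rack mm [-88.  27.] z 8.4 yaw 10.3 tilt [-0.     0.001 -1.   ] F -0.3 -0.2 -0.7 w 0.085
t 14.6 rack mm [-89.  27.] z 8.2 yaw 10.4 tilt [-0.  0. -1.] F 1.0 0.6 -0.1 w 0.085
10.3 [-0.     0.002  0.001  0.     0.     0.002]
5.1 [0.005 0.043 0.001 0.    0.    0.059]
0.0 [0.009 0.085 0.001 0.    0.    0.116]
```

View pics/gB.png

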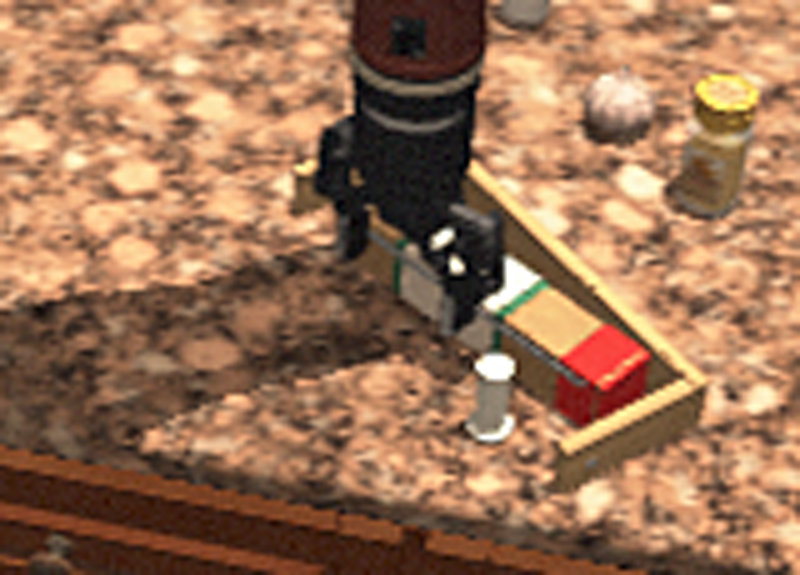

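View pics/gA.png

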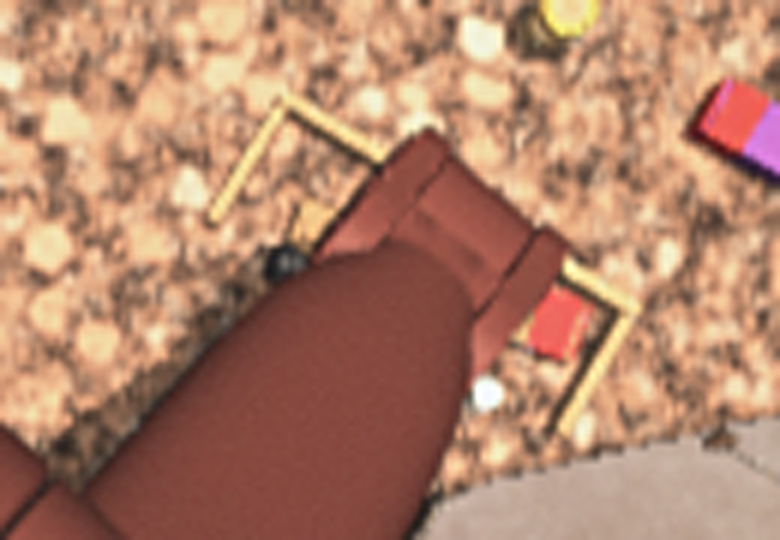

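The carton has followed the fingers to about 10°, with the red end (crop (600,375)) behind the post and inside the right wall. Finish the turn.

Call:
step_arm --steps '[0.002,0.02,0,0,0,0.03,1,0.005,0.043,0,0,0,0.059,1,0.007,0.064,0,0,0,0.088,1,0.009,0.085,0,0,0,0.116,1,0.009,0.095,0,0,0,0.116,1,0.009,0.102,0,0,0,0.116,1,0.009,0.102,0,0,0,0.116,1]'

```text
clock: 15.3
ee_pos: [0.4772, -0.2865, 0.0082]
eef_rot: [-2.725, -1.563, 0.0]
wrist_force: [-0.6, -0.1, 0.2]
gripper_width: 0.0853
```

Run:
```python
from h import *
look('i')
```

```text
t 15.3 rack mm [-60.  35.] z 8.2 yaw -0.0 tilt [-0. -0. -1.] F -0.5 -0.4 0.2 w 0.085
```

View pics/iB.png

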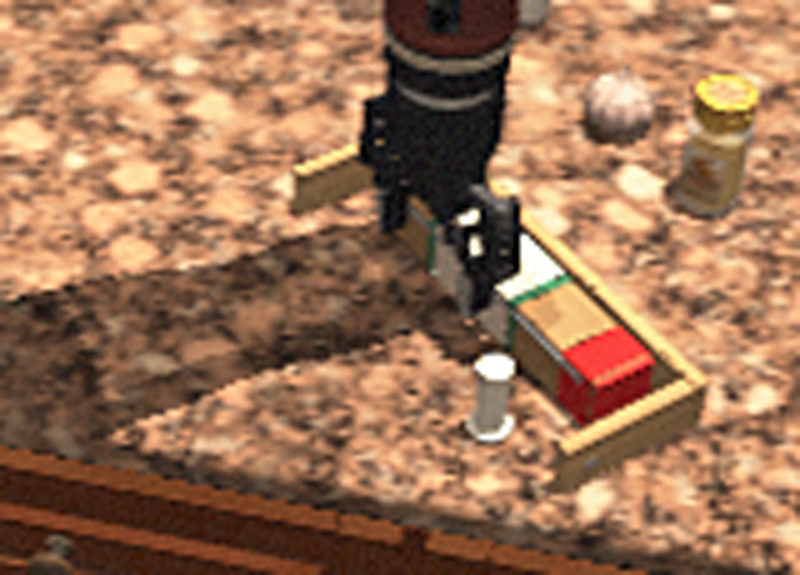

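The carton is nearly parallel and a few mm off the back wall. Small steps now, watching the force.

Call:
step_arm --steps '[0,0.008,0,0,0,0,1,0,0.014,0,0,0,0,1,0,0.014,0,0,0,0,1]'

```text
clock: 15.7
ee_pos: [0.4812, -0.2889, 0.0082]
eef_rot: [2.726, 1.561, 0.0]
wrist_force: [-0.2, -0.7, 0.7]
gripper_width: 0.0853
```

Call:
step_arm --steps '[0,0.006,0,0,0,0,1,0,0.01,0,0,0,0,1,0,0.01,0,0,0,0,1]'

```text
clock: 16.0
ee_pos: [0.4837, -0.2904, 0.0082]
eef_rot: [2.726, 1.561, 0.0]
wrist_force: [0.1, 0.1, 0.4]
gripper_width: 0.0854
```

Call:
step_arm --steps '[0,0.006,0,0,0,0,1,0,0.01,0,0,0,0,1]'

```text
clock: 16.2
ee_pos: [0.4853, -0.2913, 0.0081]
eef_rot: [-2.725, -1.56, 0.002]
wrist_force: [-7.6, 3.9, 7.6]
gripper_width: 0.0853
```

Run:
```python
from h import *
look('j')
```

```text
t 16.2 rack mm [-50.  35.] z 8.1 yaw -0.1 tilt [-0.    -0.002 -1.   ] F -8.5 -0.5 7.6 w 0.085
```

View pics/jB.png

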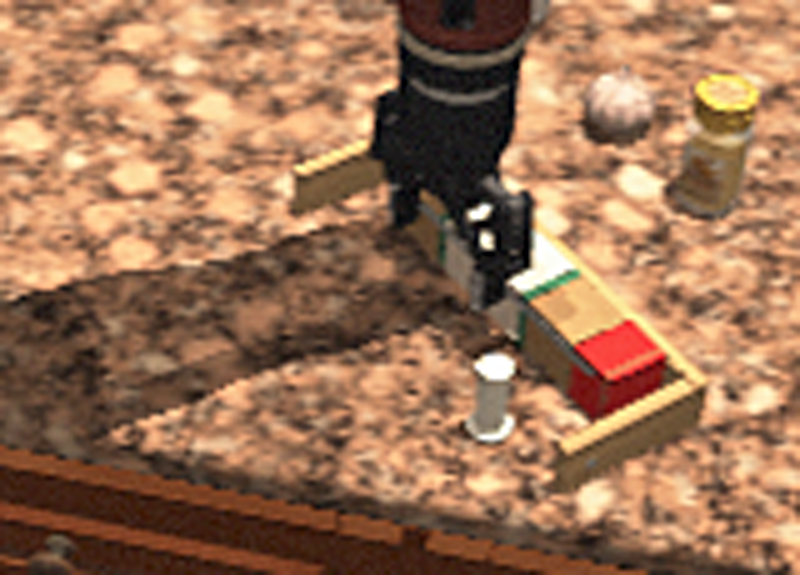

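8.5 N against the back wall, so contact is made. Back straight off, rise and look.

Call:
step_arm --steps '[0,-0.03,0,0,0,0,1,0,-0.1,0,0,0,0,1,0,-0.2,0,0,0,0,1,0,-0.25,-0.1,0,0,0,1,0,-0.3,-0.25,0,0,0,1,0.1,-0.4,-0.4,0,0,0,1,0.25,-0.5,-0.5,0,0,0,1,0.4,-0.6,-0.5,0,0,0,1,0.55,-0.7,-0.5,0,0,0,1,0.7,-0.7,-0.5,0,0,0,1,0.7,-0.7,-0.5,0,0,0,1]'

```text
clock: 17.4
ee_pos: [0.4116, -0.0011, 0.1588]
eef_rot: [2.724, 1.565, 0.004]
wrist_force: [-0.5, -1.0, -1.2]
gripper_width: 0.0853
```

Run:
```python
from h import *
look('k')
```

```text
t 17.4 rack mm [-260.  248.] z 158.8 yaw 0.1 tilt [ 0.002  0.002 -1.   ] F 0.1 -1.1 -1.2 w 0.085
```

View pics/kA.png

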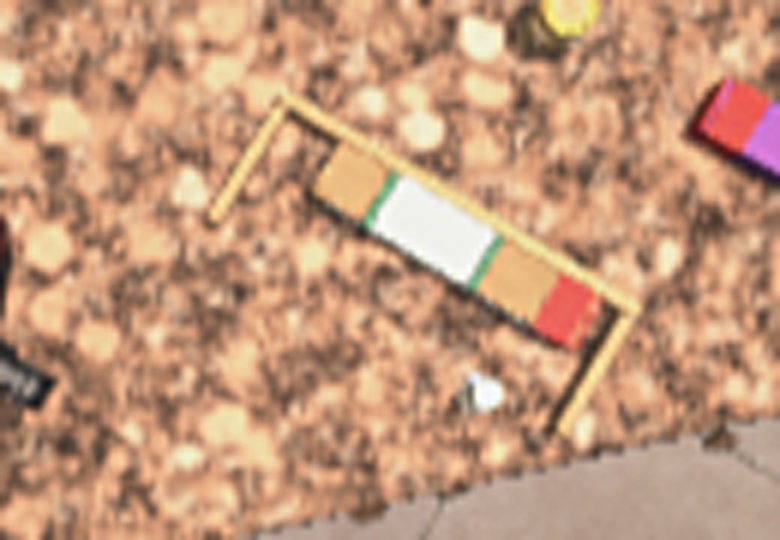

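View pics/kB.png

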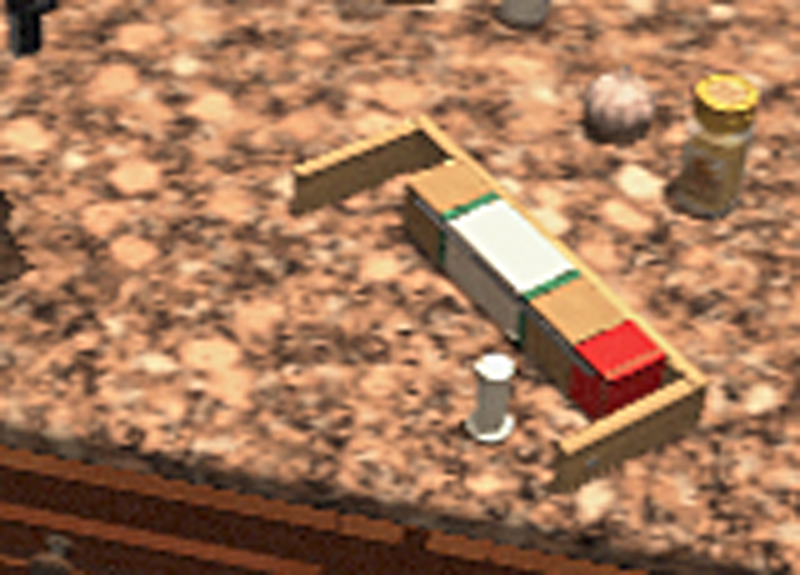

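The carton lies along the back wall, red end at A (570,310) beyond the post (484,392). I'll check how flush and parallel it is, and that the bystanders haven't moved.

Run:
```python
from h import *
np.set_printoptions(precision=1,suppress=True)
for p in((315,190),(572,347)): print('A front corner',A('k',*p,.044))
print('B', B('k',403,192,.044),B('k',605,380,.044),'red back',B('k',667,352,.044))
print('wall outer edge', A('k',287,93,.04),A('k',640,306,.04), B('k',420,117,.04),B('k',707,380,.04))
# sub-pixel front edge: carton-coloured mask by depth from top
for tag,n in(('kt','top'),('ks','scene')):
    c=dict(np.load(f'/tmp/{tag}.npz')); hsv=cv2.cvtColor(c['frame'],cv2.COLOR_RGB2HSV)
    P=cloud(c); pr=(P[...,:2]-O)@np.stack([X,Y],1)*1000
    m=(P[...,2]>.034)&(P[...,2]<.056)&(abs(pr[...,1])<160)&(pr[...,0]>-70)&(pr[...,0]<25)
    for y in range(-130,130,20):
        s=m&(abs(pr[...,1]-y-10)<10); print(n,y,s.sum(),np.percentile(pr[...,0][s],[2,98]) if s.any() else '')
a0=dict(np.load('/tmp/top0.npz'))['frame'].astype(int);a1=dict(np.load('/tmp/kt.npz'))['frame'].astype(int)
b0=dict(np.load('/tmp/scene0.npz'))['frame'].astype(int);b1=dict(np.load('/tmp/ks.npz'))['frame'].astype(int)
d=np.vstack([abs(b0-b1).max(2)>40,abs(a0-a1).max(2)>40]).astype(np.uint8)*255
cv2.imwrite('pics/diff.png',d)
c=dict(np.load('/tmp/ks.npz'));cv2.imwrite('pics/kBig.png',cv2.resize(c['frame'][200:270,280:352,::-1],None,fx=8,fy=8,interpolation=cv2.INTER_CUBIC))
```

```text
A front corner [-38.9  95.5]
A front corner [ -41.1 -119.4]
B [-49.8  85.2] [ -44.7 -120.5] red back [   2.7 -122.6]
wall outer edge [ 12.  148.8] [  10.1 -147.3] [  9.  147.7] [  10.8 -150.9]
top -130 41 [-42.7   9.3]
top -110 58 [-43.8  10. ]
top -90 59 [-43.7   9. ]
top -70 60 [-43.4  10. ]
top -50 59 [-42.7  11. ]
top -30 58 [-44.   11.1]
top -10 62 [-43.3   9.9]
top 10 56 [-41.8  10. ]
top 30 62 [-43.9  11.2]
top 50 58 [-42.1  12.5]
top 70 58 [-42.7  11.6]
top 90 29 [-40.6  12. ]
top 110 13 [ 1.1 11.9]
scene -130 81 [-43.8  10.8]
scene -110 91 [-43.9   9.9]
scene -90 80 [-42.3  10.3]
scene -70 83 [-43.5  13.1]
scene -50 81 [-43.6  10.5]
scene -30 78 [-44.4  10.2]
scene -10 72 [-44.4  12.2]
scene 10 73 [-43.1  12.3]
scene 30 71 [-42.7  11.1]
scene 50 70 [-43.6  10.9]
scene 70 65 [-41.4  12. ]
scene 90 32 [-39.3  13. ]
scene 110 14 [ 2.7 14.1]
```

View pics/diff.png

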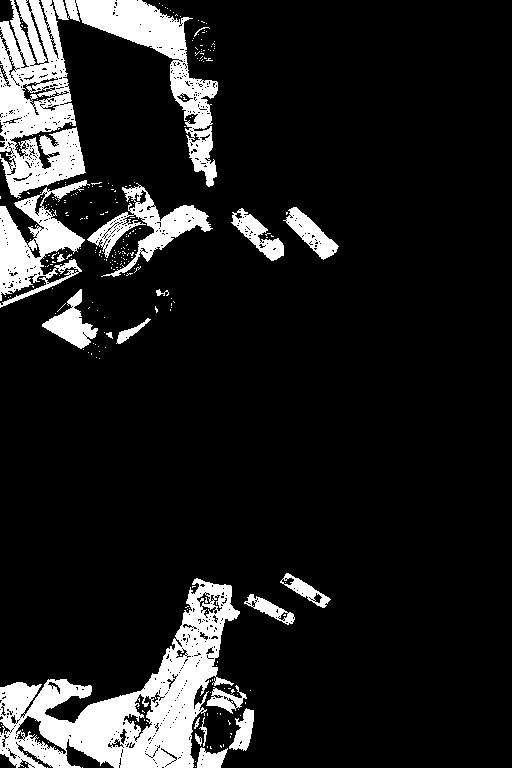

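View pics/kBig.png

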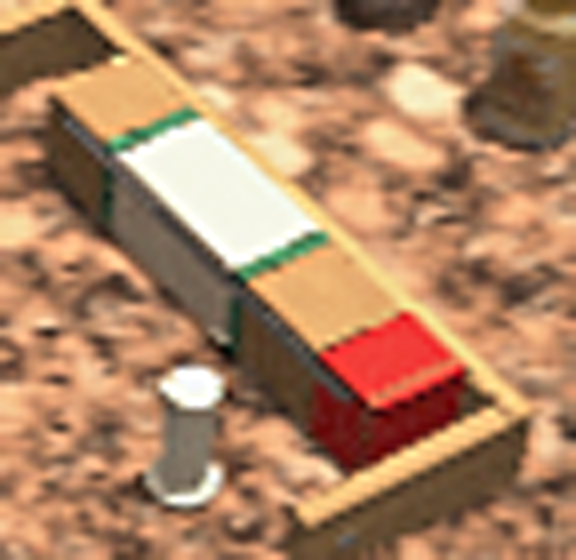

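The enlarged view shows the carton's top edge meeting the back wall along its whole length. Front face to outer wall face measures 53-55 mm along the length (44 + 12 = 56 mm expected). The difference image shows changes only at the carton and the arm. Handing in.

```bash
python3 -c "
from h import *
st();print(finish_job())"
```

```text
t 17.5 rack mm [-260.  248.] z 158.5 yaw 0.1 tilt [ 0.001  0.001 -1.   ] F 0.5 0.5 0.5 w 0.085
the job is handed in; nothing more can be done
None
```

The carton is in the corral, flat against the back wall, with its red end behind and beyond the post. I handed the job in at about 17.5 s of the 64 s allowed; no verdict came back.

**What I did:** I pushed with the fingertips only, and at no point gripped or lifted the carton.
1. I angled it to about 30° with two fingertips on its front face.
2. I slid it along its length from the plain end until the red end was behind the post.
3. I pushed the plain end round and pressed the carton against the back wall with about 8.5 N, then backed off.

**Last checks:**
- **Against the wall:** the front face to the wall's outer face measured 52–56 mm at most points in both camera views, against 56 mm expected. It was parallel to the wall to within about 2 mm by depth, with no visible gap along its length.
- **Red end:** it sits about 121 mm right of the corral's middle, and the post is at about 86 mm.
- **Other things on the worktop:** before-and-after pictures differ only at the carton and the arm. The bystanders not hidden by the arm were left where they were.
- **Robot:** it was clear of the carton, touching nothing.

**Disagreement:** some hand-picked corner points differed between the two views, by up to about 11 mm at the plain end. The depth measurements agreed, so I relied on those.

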